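# Lock the sprung clamp on a model-truck jig with a quarter-turn T-bolt

## Robot

A 7-joint arm with a two-finger parallel gripper is mounted at the origin on the work surface. World frame = base frame: x ahead of the robot, y to its left, z up, the work surface at z = 0. Lengths are in m, angles in rad, forces in N, time in s.
With the tool pointing down it reaches from about 0.4 to 0.85 m from the base axis. Payload 10.4 kg.
Tool frame: the origin (TCP) lies on the centre line of the jaws, within the pads' length; the fingertips stand 17 mm ahead of it and the grasp point (between the pads) lies 2 mm behind it; z points along the fingers, y is the direction in which the jaws open and shut (so a half turn about z gives the same grasp; the last joint's range is limited). The gripper opens to 87 mm and grips with 3 to 60 N. Pads are 19 mm wide; open, the fingers measure 117 mm over their backs; the gripper's body (75 mm by 190 mm) begins 51 mm behind the grasp point.
Start: joints at [1.094, 0.332, -0.065, 1.46, 0.022, 1.35, -0.088], TCP at [0.274, -0.562, 0.219] pointing down, gripper open.
Joint ranges: [-2.6, 2.6], [-0.5, 2.12], [-1.47, 1.34], [0.16, 2.42], [-1.27, 4.41], [0.06, 2.06], [-2.6, 2.6]. Speed limits (rad/s): [2.22, 2.22, 2.79, 2.79, 3.14, 3.14, 3.14].

## Interface

Orientations are given as a unit quaternion [x, y, z, w].
In Python, from bench import r gives the robot as it stands.
- The arm moves only by the tool apply_moves, never from a script. Its argument "commands" is a list of rows, each an object with "rot": the turn, a rotation vector about the world's x, y, z in units of 180 degrees (1.0 is 180 degrees), a list of three; "linear": the shift along the world's x, y, z in units of 0.3 m (1.0 is 0.3 m), a list of three; "grip": the closure, from -1 (fully open) to 1 (shut). A call has 1 to 20 rows; each row is the pose to reach, as a shift and turn from the pose commanded when the call began, turning the shorter way round; what a row does not reach only later rows make up. A row lasts 1/10 s, in which the tool goes at most 50 mm and 8.59 degrees, less where a joint would pass 70% of its speed; a pose out of reach is approached as far as the arm can. A call with a number of a shift or a turn outside -1 to 1 is refused whole. A call with a gripper value outside its range is refused whole. The fingers move at their own pace and stop on an object; "newtons" is the grip in N (left out, the last holds). Time passes only in rows, so rows that repeat a pose let the fingers close. It gives the time, the measured TCP pose, the force and the opening at its end, in the units of the state.
- r.read_state(): the state, without advancing time (a new reading comes with each control period).
- r.camera(name): name is "scene" or "top"; returns a dict with "frame" (384x512x3 uint8, red, green, blue), "mtx" (3x3 intrinsics, pixels), "D" ([k1, k2, p1, p2, k3] as OpenCV has them; the pictures are not rectified), "extrinsics" (4x4, takes a point from world to camera coordinates). Camera axes: x right, y down, z forward; pixel columns grow to the right and rows downward; lengths in m; the calibration is good to about 2 mm. A picture is of the moment at which its call begins. There is no depth.
- r.close_job(): hands the job in, once; it reports no verdict.
Trained networks look in a picture, given as the dict that the camera call returned (one of the last four; its "shot" number tells which), for a name from the list of things; names that differ only in an ending like _2 or _b are one class to them, and where a whole thing is asked for, a point or a joint stands for the part that bears it (a point fixed in the world has none). Each returns a list of dicts, best first, with "p" (0 to 1); they miss things now and then, are a little off and sometimes report something else, mostly with a low value. They report only what shows in the picture. A call takes as long as a camera call. They do not tell look-alikes from the thing itself.
- r.search_frame(thing, picture): "bbox" ([left, top, width, height] in pixels, round what is visible of it).
- r.spot_point(thing, picture): "location" ([column, row] in pixels: a listed point, or the origin of a listed thing).
The state is a dict: "time": time; "joint_positions": joint angles; "joint_vel": joint speeds; "joint_torque": joint torques, N m; "ee_pos": TCP position; "eef_rot": TCP orientation; "ft_force": force on the tool from outside, world axes, zero at the start; "torque": the same for the moment, N m; "width": finger opening in m.
Only numpy, scipy, OpenCV 4.12 (cv2) and the standard library are available. Lean on these libraries where they do the work, as an engineer would, in place of code of your own. Each camera call takes 0.05 s, during which the arm holds its last target. There are 200 camera calls.

## Task

Clamp the model truck frame in its jig: take the T-bolt with the orange wing out of its stand, drop its head into the jig's T-slot in front of the blue forked shoe, and slide it along the slot into the fork until its collar gently pushes in the sprung plunger of the brass stop. Keeping it there, press it down against the sprung shoe without forcing it, give it a quarter turn so that the head locks under the slot's lips, and let go; the bolt must then by itself hold the shoe down and stay against the plunger. Leave the round black screw, the tyre and the tin beside the jig and the white cup where they are.

Things in the scene. Friction and masses are not known exactly. Their poses are not given: they have to be found in the camera images.
- bolt_mid (a point): Centre of the T-bolt's orange wing (bolt loose, upright). x: along the wing and the T head alike; a half turn is the same. Wing 34 (x) x 12 (y) x 30 mm high. Depths below this point: wing to 15 mm, neck 12 mm thick to 31, collar 26 mm across to 37, shank 9 mm thick to 56, head 26 (x) x 11 (y) mm to 63 = bottom. Starts in a grey stand 24 mm high, in a pocket 18 mm deep, 2 mm play.
- jig: Aluminium T-slot rail, fixed. Origin on the table under it; x along the slot, from the entry end to the clamp; z up. Rail x -110 to 70 mm, 60 mm wide, top z 28. Slot at y 0: mouth 14 mm between lips (z 20 to 28, top 4 mm bevelled out to 22 mm wide); below, a cavity 34 mm wide from the hard floor z 9.5 to 20. Behind: truck frame and tyres, x 40 to 195, y +-150 mm, up to 56 mm high.
- slot_entry (a point): On the slot's centre line at the rail's top (z 28 mm), 85 mm before the jig's origin, axes as the jig: drop the head in here, its length along the slot. The head can turn only when wholly under the lips: bolt bottom within 3.5 mm of the slot floor.
- shoe (a joint): How far (m) the blue forked shoe is pressed down: 0 free, 0.005 held by the locked bolt, 0.0085 with the bolt on the slot floor. Spring about 5 N at first, 0.6 N more per mm.
- fork (a point): On the slot's centre line between the shoe's prongs, at their top (44 mm above the table if free), 40 mm behind their flat's front end; axes as the jig. Prongs 6 mm thick, gap 13 mm for the shank; the tips slope down 10 mm over 18 mm more. The collar rides over the free prongs if the bolt's bottom is 18 mm or more above the table, lips guide the head up to 22 mm; lower, it wedges the shoe down.
- stop: Brass stop in the fork's gap, 20 mm long and 12 mm wide, up to 51 mm above the table. This origin is only its base, on the table under the fork point, axes as the jig. The stop is set anew each time: the steel plunger face that the collar meets lies anywhere from x = -12 to +18 mm. Not measured: see or feel it.
- plunger_line (a point): On the slot's centre line above that origin, at the plunger's mid-height (40 mm above the table), axes as the jig. The bolt's axis is 13 mm before the plunger's face when the collar touches. The plunger gives 2.5 mm (3 N at first touch, 4.5 N at the end), then is solid: 10 N on the stop is too hard.
- screw: Plain round-headed screw with a round black knob, 78 mm tall, standing in the other grey stand; not the one wanted. Origin: centre of its foot.
- tyre_a: Loose model tyre lying flat near the jig, black with red hub, 56 mm across, 22 mm high. Origin: centre of its underside.
- tin: Small round steel tin with a green lid near the jig, 50 mm across, 26 mm high. Origin: centre of its underside.
- cup: White cup, 72 mm across, 60 mm high. Origin: centre of its underside.
Not all that is in view belongs to the job. What is shaped like the part that bears bolt_mid but red is not meant.

How it is judged:
On the way, in this order (a step that is already met when the one before it is completed fails the run):
1. the T head is in the slot's mouth, lengthwise, in front of the shoe (y of bolt_mid in the frame of jig between -0.004 and 0.004 m and angle between the x axis of bolt_mid and the x axis of jig, either way round below 0.25 rad and angle between bolt_mid's own z axis and vertical below 0.15 rad and x of bolt_mid in the frame of jig between -0.1 and -0.065 m and z of bolt_mid in the frame of jig below 0.086 m), for 0.1 s.
2. the bolt has been slid along the slot, head lengthwise, until it pushes on the plunger of the brass stop with more than 1.5 N (y of bolt_mid in the frame of jig between -0.004 and 0.004 m and angle between the x axis of bolt_mid and the x axis of jig, either way round below 0.25 rad and angle between bolt_mid's own z axis and vertical below 0.15 rad and z of bolt_mid in the frame of jig below 0.0895 m and contact force between bolt and stop above 1.5 N), for 0.15 s.
3. the bolt is pressed down and turned across the slot, head under the lips (y of bolt_mid in the frame of jig between -0.004 and 0.004 m and x of bolt_mid in the frame of stop between -0.03 and 0.014 m and angle between the x axis of bolt_mid and the y axis of jig, either way round below 0.35 rad and z of bolt_mid in the frame of jig below 0.0785 m and angle between bolt_mid's own z axis and vertical below 0.15 rad), for 0.2 s.
At the end, for the whole second after the job is handed in: The released bolt is upright (0.15 rad) and still, its head under the lips, turned across the slot (within 0.35 rad), its collar still pushing the plunger (over 0.5 N), holding the shoe 3.5 to 7.5 mm down; the black screw, tyre, tin and cup moved at most 25 mm (all of step 3 and contact force between bolt and stop above 0.5 N and value of joint shoe between 0.0035 and 0.0075 m and linear speed of bolt below 0.02 m/s and contact force between bolt and the fingers below 0.1 N); the robot touches nothing.
It fails at once if the bolt pushes on the stop with more than 10 N (contact force between bolt and stop above 10 N).
It fails at once if the bolt is forced into the rail with more than 40 N (contact force between bolt and jig above 40 N).
It fails at once if a bystander is moved more than 25 mm (distance of any of screw, tyre_a, tin, cup from where it was at the start of the episode above 0.025 m).
It also fails if it takes over 72 s, if anything falls off the work surface, if the arm or the gripper's body presses on something with over 40 N, if the wrist force passes 120 N, or if a joint passes its speed limit or range.

## Working session

There is one attempt and no reset: what is moved stays moved. The work goes in short steps, Python scripts to look and compute and a tool call to move; the robot and the scene stay as the last step left them, time stands still between calls to the robot, and variables do not carry over. Pictures are saved under pics/ and viewed, about 8 in all and at most 12, crops included, and the job is handed in when it is done.

Besides the shell and the picture viewer there is one more tool, called after ">>>" as a command line: name --argument value ..., lists and objects as JSON in quotes. apply_moves: Moves the arm, as the interface text tells. Its arguments: {"type":"object","properties":{"commands":{"type":"array","items":{"type":"object","properties":{"rot":{"type":"array","items":{"type":"number"}},"linear":{"type":"array","items":{"type":"number"}},"grip":{"type":"number"}}}},"newtons":{"type":"number"}},"required":["commands"]}

```bash
mkdir -p pics; ls; cat > h.py <<'E'
import numpy as np, cv2
from bench import r
def ray(c,px):
    u=cv2.undistortPoints(np.array([[px]],float),c["mtx"],np.array(c["D"],float))[0,0]
    E=np.array(c["extrinsics"]);R,t=E[:3,:3],E[:3,3]
    return -R.T@t, R.T@np.array([u[0],u[1],1.])
def atz(c,px,z):
    o,d=ray(c,px); return o+d*(z-o[2])/d[2]
def proj(c,P):
    E=np.array(c["extrinsics"]);rv=cv2.Rodrigues(E[:3,:3])[0]
    return cv2.projectPoints(np.array(P,float).reshape(-1,3),rv,E[:3,3],np.array(c["mtx"],float),np.array(c["D"],float))[0][:,0]
def tri(c1,p1,c2,p2):
    o1,d1=ray(c1,p1);o2,d2=ray(c2,p2)
    A=np.stack([d1,-d2],1);s=np.linalg.lstsq(A,o2-o1,rcond=None)[0]
    a,b=o1+s[0]*d1,o2+s[1]*d2
    return (a+b)/2,np.linalg.norm(a-b)
def save(c,n,crop=None,k=1):
    f=c["frame"][:,:,::-1]
    if crop: x,y,w,h=crop; f=f[y:y+h,x:x+w]
    cv2.imwrite("pics/"+n,cv2.resize(f,None,fx=k,fy=k,interpolation=cv2.INTER_CUBIC))
E
cat > a.py <<'E'
from h import *
np.set_printoptions(precision=4,suppress=True)
cs={n:r.camera(n) for n in("scene","top")}
for n,c in cs.items():
    print(n,"cam",ray(c,(256,192))[0])
    for t in ["bolt_mid","jig","slot_entry","fork","stop","plunger_line","screw","tyre_a","tin","cup"]:
        print(t,[(round(d["p"],2),np.round(d["location"],1).tolist()) for d in r.spot_point(t,c)[:3]])
f=np.hstack([cs[n]["frame"] for n in cs]); 
for n in cs: save(cs[n],n+"0.png",k=1.5)
print(r.read_state())
E
python3 a.py
```

```text
pics
scene cam [ 1.0036 -0.1344  0.8049]
bolt_mid [(0.77, [163.3, 170.9]), (0.73, [94.9, 232.2]), (0.62, [113.9, 196.7])]
jig [(0.86, [233.7, 225.0])]
slot_entry [(0.88, [227.6, 190.3])]
fork [(0.75, [233.1, 217.9]), (0.56, [237.2, 227.9])]
stop [(0.62, [239.5, 227.3])]
plunger_line [(0.62, [240.1, 220.1]), (0.6, [117.0, 195.0])]
screw [(0.67, [360.2, 170.6])]
tyre_a [(0.72, [276.5, 199.7])]
tin [(0.95, [187.7, 226.4])]
cup [(0.73, [116.1, 198.0]), (0.67, [404.1, 214.3])]
top cam [ 0.4041 -0.0389  1.0288]
bolt_mid [(0.7, [364.2, 225.1]), (0.63, [395.5, 225.9]), (0.63, [384.3, 193.6])]
jig [(0.59, [266.1, 187.3]), (0.4, [145.8, 215.9])]
slot_entry [(0.79, [268.0, 217.8])]
fork [(0.72, [268.8, 185.7])]
stop [(0.57, [269.6, 189.6])]
plunger_line [(0.54, [267.2, 188.0]), (0.24, [269.6, 188.2])]
screw [(0.55, [148.1, 216.2])]
tyre_a [(0.65, [234.4, 204.5])]
tin [(0.81, [309.1, 201.5]), (0.43, [131.9, 161.7])]
cup [(0.68, [133.1, 159.7])]
{'time': 1.1, 'joint_positions': array([ 1.0944,  0.3322, -0.0647,  1.4601,  0.0216,  1.3499, -0.0885]), 'joint_vel': array([ 0.0018, -0.0007,  0.0004,  0.0007,  0.0016,  0.0015, -0.0012]), 'joint_torque': array([  0.0007, -62.3064,   0.0252, -39.0112,  -0.061 ,   0.0318,
         0.    ]), 'ee_pos': array([ 0.274 , -0.5617,  0.2191]), 'eef_rot': array([0.9744, 0.225 , 0.    , 0.    ]), 'ft_force': array([0.6123, 0.2947, 0.5612]), 'torque': array([ 0.0584, -0.0372, -0.0089]), 'width': 0.08710877123145916}
```

View images.

View pics/scene0.png

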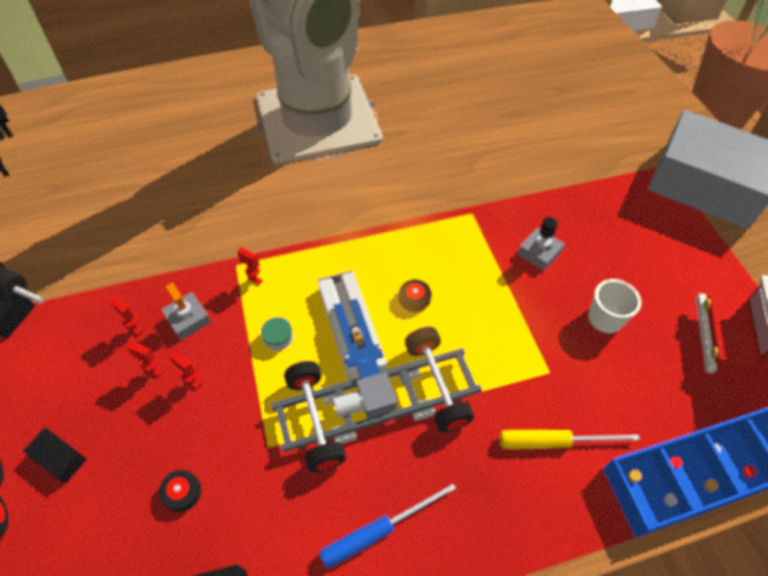

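View pics/top0.png

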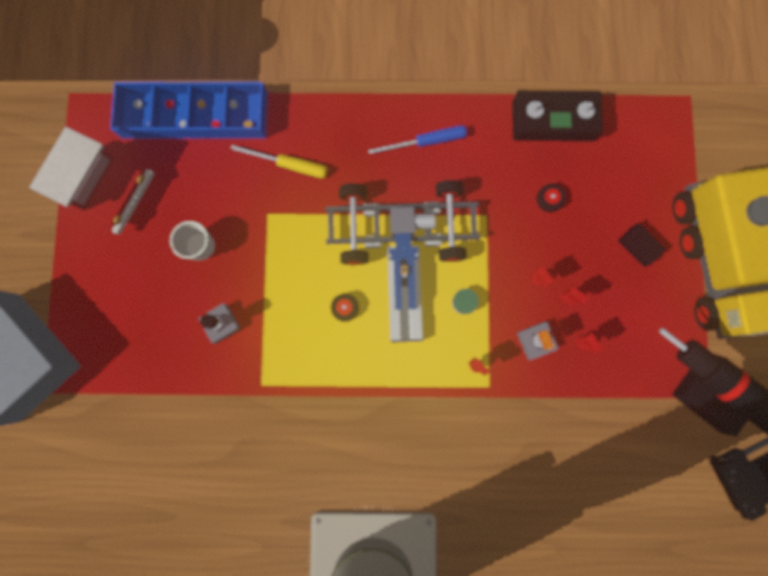

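```bash
cat > b.py <<'E'
from h import *
import pickle
np.set_printoptions(precision=4,suppress=True)
cs={n:r.camera(n) for n in("scene","top")}
pickle.dump(cs,open("c0.pkl","wb"))
s,t=cs["scene"],cs["top"]
P={"bolt":((113.9,196.7),(364.2,225.1),.069),"entry":((227.6,190.3),(268,217.8),.028),"fork":((233.1,217.9),(268.8,185.7),.044),"plung":((240.1,220.1),(267.2,188),.04),
"stop":((239.5,227.3),(269.6,189.6),0),"screw":((360.2,170.6),(148.1,216.2),0),"tyre":((276.5,199.7),(234.4,204.5),0),"tin":((187.7,226.4),(309.1,201.5),0),"jig":((233.7,225),(266.1,187.3),0)}
for k,(a,b,z) in P.items(): print(k,*tri(s,a,t,b),"top@z",atz(t,b,z)[:2],"scene@z",atz(s,a,z)[:2])
# orange segmentation
for n,c in cs.items():
    h=cv2.cvtColor(c["frame"],cv2.COLOR_RGB2HSV); m=cv2.inRange(h,(8,150,150),(20,255,255))
    k,l,st,ce=cv2.connectedComponentsWithStats(m)
    q=P["bolt"][0 if n=="scene" else 1]
    for i in range(1,k):
        if np.hypot(*(ce[i]-q))<25: print(n,st[i],ce[i])
big=np.hstack([cv2.resize(s["frame"][175:265,70:190],(400*1,300)),cv2.resize(t["frame"][195:255,320:400],(400,300))])
big2=np.hstack([cv2.resize(s["frame"][175:262,190:290],(400,348),interpolation=cv2.INTER_CUBIC),cv2.resize(t["frame"][140:232,220:325],(400,348),interpolation=cv2.INTER_CUBIC)])
cv2.imwrite("pics/c1.png",np.vstack([big,big2[:300]*0+big2[:300] if 0 else cv2.resize(big2,(800,300))])[:,:,::-1])
E
python3 b.py
```

```text
bolt [ 0.4412 -0.3146  0.0765] 0.004627836329224544 top@z [ 0.4416 -0.3143] scene@z [ 0.4348 -0.3189]
entry [ 0.4621 -0.0524  0.0287] 0.0019497967295011962 top@z [ 0.4623 -0.0514] scene@z [ 0.4614 -0.0533]
fork [ 0.5521 -0.0569  0.044 ] 0.0078511659472264 top@z [ 0.5527 -0.0531] scene@z [ 0.5515 -0.0608]
plung [ 0.5494 -0.0466  0.0236] 0.004377702346419823 top@z [ 0.5466 -0.0486] scene@z [ 0.5593 -0.0463]
stop [ 0.5496 -0.0517 -0.0083] 0.0091832663941303 top@z [ 0.5476 -0.0561] scene@z [ 0.555  -0.0481]
screw [ 0.4673  0.308  -0.0124] 0.003404361208554665 top@z [0.4661 0.3021] scene@z [0.4756 0.3031]
tyre [0.5038 0.054  0.0022] 0.013163289841189602 top@z [0.5025 0.0477] scene@z [0.5034 0.0611]
tin [ 0.514  -0.171  -0.0072] 0.005962966073394978 top@z [ 0.5129 -0.1731] scene@z [ 0.5189 -0.1678]
jig [ 0.5519 -0.0533  0.0102] 0.015429146148844339 top@z [ 0.5545 -0.0457] scene@z [ 0.5451 -0.06  ]
scene [110 188  11  13  80] [115.4125 194.3   ]
top [360 221   8  12  67] [363.6716 226.0299]
```

View pics/c1.png

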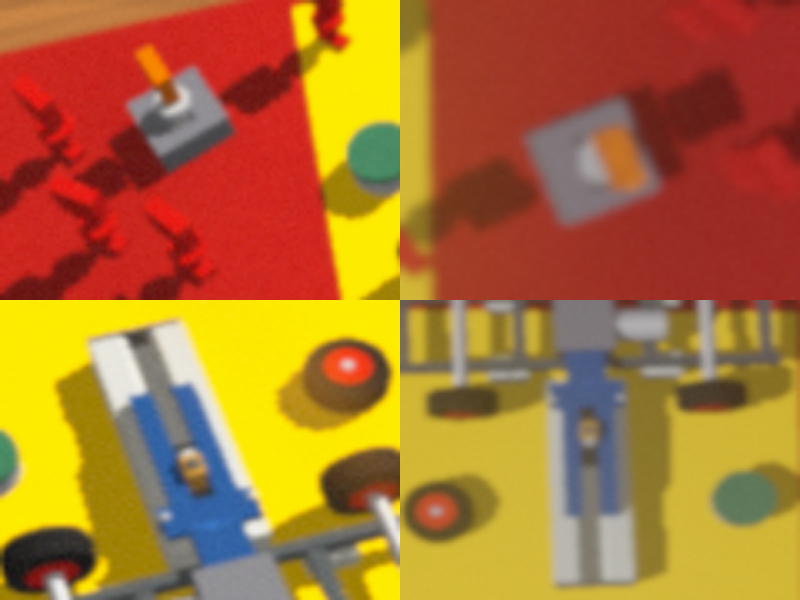

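```bash
cat > fit.py <<'E'
from h import *
import pickle
from scipy.optimize import minimize
np.set_printoptions(precision=4,suppress=True)
S=8
def box(x0,x1,y,z0,z1): return np.array([[a,b,c] for a in(x0,x1) for b in(-y,y) for c in(z0,z1)],float)
def place(B,x,y,yaw):
    c,s=np.cos(yaw),np.sin(yaw); return B@np.array([[c,s,0],[-s,c,0],[0,0,1]])+[x,y,0]
def soft(c,P,roi):
    x,y,w,h=roi; q=(proj(c,P)-[x-.5,y-.5])*S
    m=np.zeros((h*S,w*S),np.float32); hull=cv2.convexHull(q.astype(np.float32))
    cv2.fillConvexPoly(m,np.round(hull*16).astype(int),1.,shift=4)
    return cv2.GaussianBlur(cv2.resize(m,(w,h),interpolation=cv2.INTER_AREA),(0,0),.8)
def fit(views,B,p0,steps):
    # views: list of (cam, mask float roi-sized, roi, weight)
    def cost(p): return sum((((soft(c,place(B(p),*p[:3]),roi)-m)**2)*w).sum() for c,m,roi,w in views)
    best=None
    for k in range(4):
        sx=np.vstack([p0]+[np.array(p0)+np.eye(len(p0))[i]*steps[i]*(1 if k%2 else -1) for i in range(len(p0))])
        o=minimize(cost,p0,method="Nelder-Mead",options=dict(initial_simplex=sx,xatol=1e-5,fatol=1e-3,maxiter=400)); p0=o.x
    return o.x,o.fun
def crop(m,roi): x,y,w,h=roi; return m[y:y+h,x:x+w]
def soften(m): return cv2.GaussianBlur((m>0).astype(np.float32),(0,0),.5)
def orange(c,q,rad=18):
    h=cv2.cvtColor(c["frame"],cv2.COLOR_RGB2HSV); m=cv2.inRange(h,(7,120,90),(21,255,255))
    roi=(int(q[0]-rad),int(q[1]-rad),2*rad,2*rad); return soften(crop(m,roi)),roi
if __name__=="__main__":
    cs=pickle.load(open("c0.pkl","rb"))
    vs=[]
    for n,q in(("scene",(115,194)),("top",(364,226))):
        m,roi=orange(cs[n],q); vs.append((cs[n],m,roi,np.ones_like(m)))
    W=lambda p:box(-.017,.017,.006,.054+p[3],.084+p[3])
    for y0 in(-1.2,-.5,.3,1.):
        print("both",fit(vs,W,[.438,-.315,y0,0],[.005,.005,.2,.003]))
    for v in vs: print("one",fit([v],lambda p:box(-.017,.017,.006,.054,.084),[.438,-.315,fit(vs,W,[.438,-.315,-1.2,0],[.005,.005,.2,.003])[0][2]],[.005,.005,.2]))
    J=lambda p:box(-.11,.04,.03,0,.028)
    js=[]
    for n,c in cs.items():
        h=cv2.cvtColor(c["frame"],cv2.COLOR_RGB2HSV)
        m=((h[:,:,1]<100)|((h[:,:,0]>90)&(h[:,:,0]<130))).astype(np.uint8)
        g=place(J(0),.547,-.053,0)
        w=np.zeros(m.shape,np.uint8); reg=place(box(-.14,.025,.045,.014,.028),.547,-.053,0)
        cv2.fillConvexPoly(w,cv2.convexHull(proj(c,reg).astype(np.float32)).astype(int),1)
        m=cv2.morphologyEx(m,cv2.MORPH_CLOSE,np.ones((5,5)))
        roi=(190,130,130,140)
        js.append((c,soften(crop(m,roi)),roi,crop(w,roi).astype(np.float32)))
    print("jig",fit(js,J,[.547,-.053,0],[.004,.004,.05]))
    for v in js: print("one",fit([v],J,[.547,-.053,0],[.004,.004,.05]))
E
python3 fit.py
```

```text
both (array([ 0.4337, -0.3119, -1.2543,  0.0032]), np.float64(348.04925537109375))
both (array([ 0.439 , -0.3114,  0.3513,  0.0037]), np.float64(191.3821258544922))
both (array([ 0.4392, -0.3114,  0.351 ,  0.0039]), np.float64(191.29315185546875))
both (array([ 0.4393, -0.3114,  0.3524,  0.0035]), np.float64(191.27101135253906))
one (array([ 0.4284, -0.3105, -1.3018]), np.float64(277.982177734375))
one (array([ 0.4392, -0.3129, -2.8406]), np.float64(3.788424015045166))
jig (array([ 0.5477, -0.0544,  0.0459]), np.float64(25.93185043334961))
one (array([ 0.5473, -0.0547,  0.0397]), np.float64(9.777423858642578))
one (array([ 0.5477, -0.054 ,  0.0512]), np.float64(15.394280433654785))
```

```bash
cat > b2.py <<'E'
from fit import *
cs=pickle.load(open("c0.pkl","rb"))
vs=[]
for n,q in(("scene",(115,194)),("top",(364,226))):
    c=cs[n]; h=cv2.cvtColor(c["frame"],cv2.COLOR_RGB2HSV); m=cv2.inRange(h,(7,150,100),(22,255,255))
    k,l,st,ce=cv2.connectedComponentsWithStats(m); i=1+np.argmin(np.hypot(*(ce[1:]-q).T)); print(st[i])
    roi=(q[0]-18,q[1]-18,36,36); m=soften(crop((l==i).astype(np.uint8),roi)); vs.append((c,m,roi,np.ones_like(m)))
W=lambda p:box(-.017,.017,.006,.054+p[3],.084+p[3])
W0=lambda p:box(-.017,.017,.006,.054,.084)
for y0 in(-1.2,.3): print("both",fit(vs,W,[.438,-.315,y0,0],[.005,.005,.2,.003]))
for v in vs: print("one",fit([v],W0,[.438,-.315,.3],[.005,.005,.2]))
print(fit(vs,W0,[.438,-.315,.3],[.005,.005,.2]))
E
python3 b2.py
```

```text
[110 188  13  18 103]
[360 221   8  12  67]
both (array([ 0.434 , -0.3079, -1.2441,  0.007 ]), np.float64(155.84568786621094))
both (array([ 0.4386, -0.3117,  0.3499,  0.0031]), np.float64(24.62096405029297))
one (array([ 0.4357, -0.3125,  0.3651]), np.float64(10.68093204498291))
one (array([ 0.4388, -0.3125,  0.2623]), np.float64(12.751363754272461))
(array([ 0.4376, -0.3122,  0.3714]), np.float64(26.1448974609375))
```

>>> apply_moves --commands '[{"linear": [0.547,0.833,-0.1],"rot": [0,0,-0.032],"grip": 0.2},{"linear": [0.547,0.833,-0.1],"rot": [0,0,-0.032],"grip": 0.2},{"linear": [0.547,0.833,-0.1],"rot": [0,0,-0.032],"grip": 0.2},{"linear": [0.547,0.833,-0.1],"rot": [0,0,-0.032],"grip": 0.2},{"linear": [0.547,0.833,-0.1],"rot": [0,0,-0.032],"grip": 0.2},{"linear": [0.547,0.833,-0.1],"rot": [0,0,-0.032],"grip": 0.2},{"linear": [0.547,0.833,-0.1],"rot": [0,0,-0.032],"grip": 0.2},{"linear": [0.547,0.833,-0.3],"rot": [0,0,-0.032],"grip": 0.2},{"linear": [0.547,0.833,-0.3],"rot": [0,0,-0.032],"grip": 0.2},{"linear": [0.547,0.833,-0.3],"rot": [0,0,-0.032],"grip": 0.2},{"linear": [0.547,0.833,-0.3],"rot": [0,0,-0.032],"grip": 0.2},{"linear": [0.547,0.833,-0.3],"rot": [0,0,-0.032],"grip": 0.2}]' --newtons 10

```text
time: 2.4
ee_pos: [0.4389, -0.3127, 0.1309]
eef_rot: [0.984, 0.175, 0.001, 0.001]
ft_force: [0.2, -0.6, 0.7]
width: 0.0351
```

```bash
cat > look.py <<'E'
import sys
from h import *
n=sys.argv[1]; a=r.camera("scene"); b=r.camera("top")
x,y=map(int,sys.argv[2:4]); u,v=map(int,sys.argv[4:6])
f=lambda c,x,y:cv2.resize(c["frame"][y-45:y+45,x-45:x+45],(400,400),interpolation=cv2.INTER_CUBIC)
cv2.imwrite("pics/"+n,np.hstack([f(a,x,y),f(b,u,v)])[:,:,::-1]); print(r.read_state())
E
python3 look.py g1.png 115 190 364 226
```

```text
{'time': 2.5, 'joint_positions': array([ 0.75278386,  0.22366554, -0.2467383 ,  1.7938391 ,  0.06024383,
        1.12913038, -0.7315982 ]), 'joint_vel': array([-2.30494179e-03,  4.43889729e-03,  6.79832943e-04,  7.87943961e-03,
       -6.29676776e-04, -3.66297225e-03,  3.11619786e-05]), 'joint_torque': array([ 2.36951251e-02, -5.12472475e+01, -1.52292687e+00, -3.61879635e+01,
       -5.91642223e-02, -1.11629794e-02,  3.94962874e-03]), 'ee_pos': array([ 0.43870669, -0.31247413,  0.13049594]), 'eef_rot': array([9.84472415e-01, 1.75535807e-01, 7.74403001e-04, 8.02942955e-04]), 'ft_force': array([-0.22969135, -0.90954012, -0.43853229]), 'torque': array([ 0.01513478, -0.00166723,  0.00838226]), 'width': 0.034977986166567256}
```

View pics/g1.png

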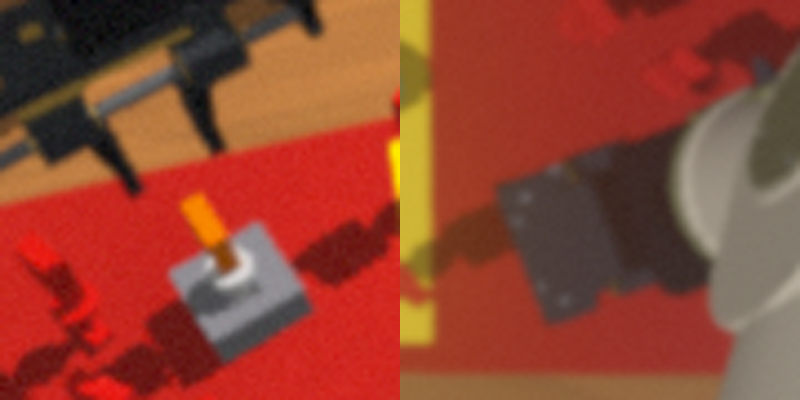

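>>> apply_moves --commands '[{"linear": [0,0,-0.1],"grip": 0.2},{"linear": [0,0,-0.2],"grip": 0.2},{"linear": [0,0,-0.2],"grip": 0.2},{"linear": [0,0,-0.2],"grip": 0.2},{"linear": [0,0,-0.2],"grip": 0.2}]'

```text
validation failed for argument at $.co...
```

>>> apply_moves --commands '[{"grip": 1},{"grip": 1},{"grip": 1},{"grip": 1},{"grip": 1},{"grip": 1}]' --newtons 10

```text
validation failed for argument at $.co...
```

```bash
python3 look.py g2.png 115 190 364 226
```

```text
{'time': 2.6, 'joint_positions': array([ 0.75265137,  0.22405109, -0.24678152,  1.7946022 ,  0.06029469,
        1.1288376 , -0.73164408]), 'joint_vel': array([-2.25354254e-03,  5.52928225e-03,  2.35808908e-05,  8.60834191e-03,
       -8.40424555e-05, -2.49734098e-03, -5.08825963e-04]), 'joint_torque': array([ 3.45169601e-02, -5.14793050e+01, -1.53411873e+00, -3.62865222e+01,
       -5.83350530e-02, -1.88915525e-02,  2.34114872e-03]), 'ee_pos': array([ 0.43844362, -0.31219858,  0.12995312]), 'eef_rot': array([9.84455942e-01, 1.75630339e-01, 4.69989503e-04, 5.11707196e-04]), 'ft_force': array([-0.37195199, -0.39565453, -0.86816656]), 'torque': array([-0.01599661,  0.04112155, -0.03087958]), 'width': 0.034640211787975626}
```

View pics/g2.png

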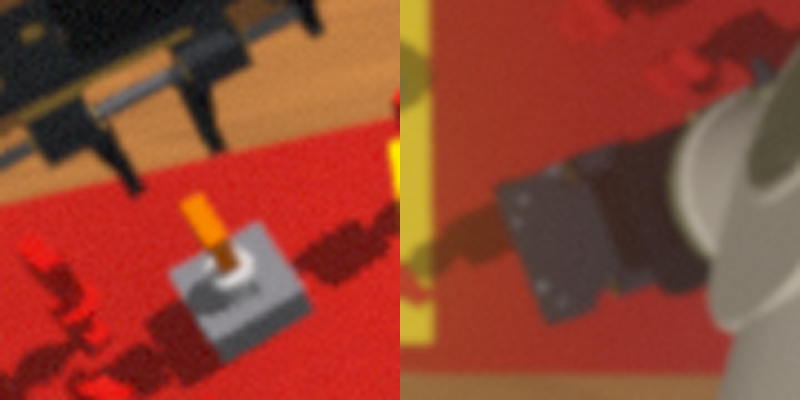

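The picture is unchanged: the rows were refused because they lacked "rot", so nothing moved.

>>> apply_moves --commands '[{"linear": [0,0,-0.1],"rot": [0,0,0],"grip": 0.2},{"linear": [0,0,-0.2],"rot": [0,0,0],"grip": 0.2},{"linear": [0,0,-0.2],"rot": [0,0,0],"grip": 0.2},{"linear": [0,0,-0.2],"rot": [0,0,0],"grip": 0.2},{"linear": [0,0,-0.2],"rot": [0,0,0],"grip": 0.2}]'

```text
time: 3.1
ee_pos: [0.4391, -0.3125, 0.0709]
eef_rot: [0.984, 0.176, 0.001, 0.001]
ft_force: [1.2, -0.3, 1.3]
width: 0.0349
```

>>> apply_moves --commands '[{"linear": [0,0,0],"rot": [0,0,0],"grip": 1},{"linear": [0,0,0],"rot": [0,0,0],"grip": 1},{"linear": [0,0,0],"rot": [0,0,0],"grip": 1},{"linear": [0,0,0],"rot": [0,0,0],"grip": 1},{"linear": [0,0,0],"rot": [0,0,0],"grip": 1},{"linear": [0,0,0],"rot": [0,0,0],"grip": 1}]' --newtons 10

```text
time: 3.7
ee_pos: [0.4383, -0.3121, 0.0694]
eef_rot: [0.984, 0.176, 0.0, 0.0]
ft_force: [0.1, -0.2, 1.5]
width: 0.0119
```

>>> apply_moves --commands '[{"linear": [0,0,0],"rot": [0,0,0],"grip": 1},{"linear": [0,0,0],"rot": [0,0,0],"grip": 1},{"linear": [0,0,0.05],"rot": [0,0,0],"grip": 1},{"linear": [0,0,0.1],"rot": [0,0,0],"grip": 1},{"linear": [0,0,0.2],"rot": [0,0,0],"grip": 1},{"linear": [0,0,0.3],"rot": [0,0,0],"grip": 1},{"linear": [0,0,0.3],"rot": [0,0,0],"grip": 1},{"linear": [0,0,0.3],"rot": [0,0,0],"grip": 1}]' --newtons 40

```text
time: 4.5
ee_pos: [0.438, -0.3117, 0.1588]
eef_rot: [0.984, 0.176, -0.0, 0.0]
ft_force: [0.3, -0.9, -2.4]
width: 0.0118
```

```bash
cat > ov.py <<'E'
from fit import *
cs=pickle.load(open("c0.pkl","rb"))
out=[]
for n,(x,y,w,h) in (("scene",(195,172,90,85)),("top",(225,145,90,85))):
    c=cs[n];k=4.4;f=cv2.resize(crop(c["frame"],(x,y,w,h)),None,fx=k,fy=k,interpolation=cv2.INTER_CUBIC)
    def ln(P,col):
        P=place(np.array(P,float),.5477,-.0544,.046); q=(proj(c,P)-[x-.5,y-.5])*k
        cv2.polylines(f,[np.round(q).astype(int)],False,col,1)
    for s in(-.03,-.011,.011,.03): ln([[-.11,s,.028],[.03,s,.028]],(255,0,255))
    ln([[-.11,-.03,.028],[-.11,.03,.028]],(255,0,255)); ln([[-.085,-.01,.028],[-.085,.01,.028]],(0,255,0))
    for X in(-.012,0,.018): ln([[X,-.006,.051],[X,.006,.051]],(0,255,255))
    out.append(f)
cv2.imwrite("pics/ov.png",np.hstack(out)[:,:,::-1]); print(np.hstack(out).shape)
E
python3 ov.py
```

```text
(374, 792, 3)
```

View pics/ov.png

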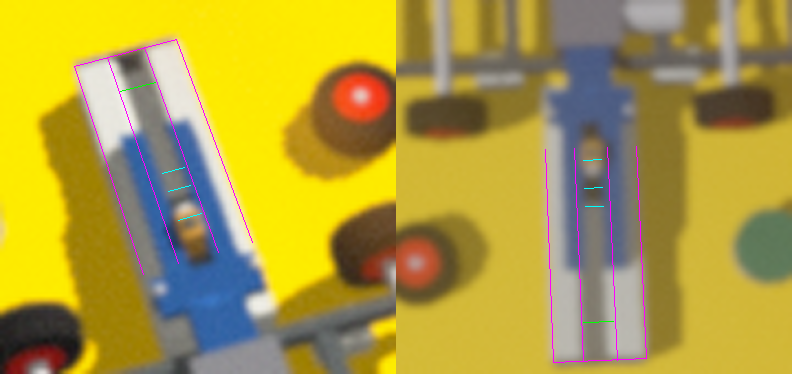

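```bash
cat > prof.py <<'E'
from fit import *
cs=pickle.load(open("c0.pkl","rb"))
ys=np.arange(-.045,.0451,.0025)
print((ys*1000).round(1).tolist())
for n,c in cs.items():
    acc=0
    for X in np.arange(-.1,-.064,.004):
        q=proj(c,place(np.array([[X,y,.028] for y in ys]),.5477,-.0544,.046)).astype(np.float32)
        acc=acc+cv2.remap(c["frame"],q[:,0].reshape(1,-1),q[:,1].reshape(1,-1),cv2.INTER_LINEAR)[0].astype(float)/9
    print(n); print("R",acc[:,0].astype(int).tolist()); print("B",acc[:,2].astype(int).tolist())
E
python3 prof.py
```

```text
[-45.0, -42.5, -40.0, -37.5, -35.0, -32.5, -30.0, -27.5, -25.0, -22.5, -20.0, -17.5, -15.0, -12.5, -10.0, -7.5, -5.0, -2.5, 0.0, 2.5, 5.0, 7.5, 10.0, 12.5, 15.0, 17.5, 20.0, 22.5, 25.0, 27.5, 30.0, 32.5, 35.0, 37.5, 40.0, 42.5, 45.0]
scene
R [200, 198, 196, 192, 187, 185, 200, 222, 230, 232, 232, 231, 232, 235, 234, 209, 156, 124, 119, 120, 123, 137, 171, 211, 229, 233, 233, 233, 233, 238, 246, 251, 252, 253, 253, 253, 253]
B [2, 3, 4, 6, 28, 92, 162, 207, 221, 222, 222, 221, 222, 225, 224, 195, 144, 113, 108, 108, 110, 122, 153, 193, 215, 219, 219, 218, 216, 200, 152, 80, 14, 0, 0, 0, 0]
top
R [143, 143, 143, 143, 145, 152, 163, 175, 182, 184, 185, 185, 185, 187, 186, 177, 159, 141, 132, 129, 129, 134, 147, 165, 178, 184, 185, 185, 186, 190, 197, 204, 209, 210, 210, 211, 210]
B [43, 44, 44, 47, 59, 88, 125, 154, 169, 174, 175, 175, 176, 177, 176, 166, 145, 124, 114, 110, 110, 115, 131, 152, 167, 173, 175, 175, 172, 164, 144, 109, 78, 62, 58, 58, 58]
```

>>> apply_moves --commands '[{"linear": [0.083,0.845,0],"rot": [0,0,-0.098],"grip": 1},{"linear": [0.083,0.845,0],"rot": [0,0,-0.098],"grip": 1},{"linear": [0.083,0.845,0],"rot": [0,0,-0.098],"grip": 1},{"linear": [0.083,0.845,0],"rot": [0,0,-0.098],"grip": 1},{"linear": [0.083,0.845,0],"rot": [0,0,-0.098],"grip": 1},{"linear": [0.083,0.845,0],"rot": [0,0,-0.098],"grip": 1},{"linear": [0.083,0.845,0],"rot": [0,0,-0.098],"grip": 1},{"linear": [0.083,0.845,-0.1],"rot": [0,0,-0.098],"grip": 1},{"linear": [0.083,0.845,-0.18],"rot": [0,0,-0.098],"grip": 1},{"linear": [0.083,0.845,-0.18],"rot": [0,0,-0.098],"grip": 1},{"linear": [0.083,0.845,-0.18],"rot": [0,0,-0.098],"grip": 1},{"linear": [0.083,0.845,-0.18],"rot": [0,0,-0.098],"grip": 1}]'

```text
time: 5.7
ee_pos: [0.4636, -0.0591, 0.1061]
eef_rot: [1.0, 0.022, 0.001, 0.0]
ft_force: [-0.2, 0.4, -1.2]
width: 0.012
```

```bash
python3 look.py g3.png 228 175 268 215
```

```text
{'time': 5.8, 'joint_positions': array([ 0.45524595,  0.11542401, -0.44722978,  1.98173803,  0.057853  ,
        1.05465139, -1.54380729]), 'joint_vel': array([-2.72672687e-03,  1.07081004e-03, -2.21608716e-03,  5.42478162e-03,
        5.04446838e-05, -4.48145054e-03,  4.66086495e-04]), 'joint_torque': array([ 1.10556555e-01, -4.06512594e+01, -1.47123110e+00, -3.52442050e+01,
       -1.20373568e-02, -6.08561584e-02,  1.28021531e-02]), 'ee_pos': array([ 0.4637345 , -0.05879561,  0.10617029]), 'eef_rot': array([9.99748006e-01, 2.24296619e-02, 8.72445453e-04, 2.70180452e-04]), 'ft_force': array([-0.49316308,  0.38418582, -0.99272094]), 'torque': array([ 0.10707892,  0.01080647, -0.07243661]), 'width': 0.011361918169426303}
```

View pics/g3.png

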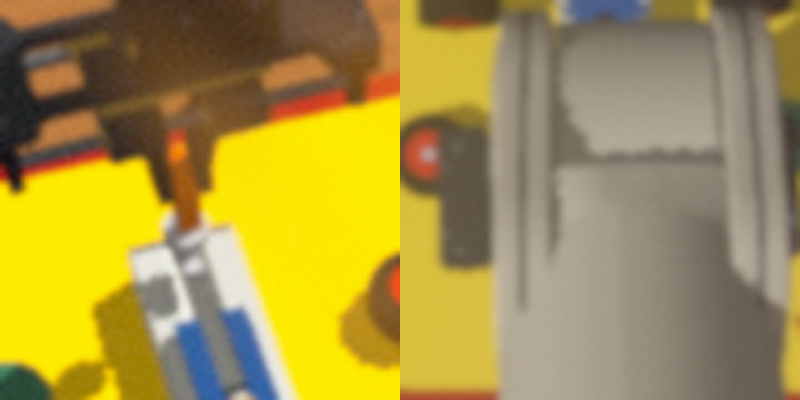

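>>> apply_moves --commands '[{"linear": [0,0,-0.015],"rot": [0,0,0],"grip": 1},{"linear": [0,0,-0.03],"rot": [0,0,0],"grip": 1},{"linear": [0,0,-0.045],"rot": [0,0,0],"grip": 1},{"linear": [0,0,-0.045],"rot": [0,0,0],"grip": 1},{"linear": [0,0,-0.045],"rot": [0,0,0],"grip": 1}]'

```text
time: 6.3
ee_pos: [0.4629, -0.0583, 0.0914]
eef_rot: [1.0, 0.023, -0.0, -0.0]
ft_force: [-0.9, 0.5, -1.6]
width: 0.0115
```

>>> apply_moves --commands '[{"linear": [0,0,-0.01],"rot": [0,0,0],"grip": 1},{"linear": [0,0,-0.02],"rot": [0,0,0],"grip": 1},{"linear": [0,0,-0.029],"rot": [0,0,0],"grip": 1},{"linear": [0,0,-0.029],"rot": [0,0,0],"grip": 1},{"linear": [0,0,-0.029],"rot": [0,0,0],"grip": 1}]'

```text
time: 6.8
ee_pos: [0.463, -0.0583, 0.0828]
eef_rot: [1.0, 0.023, -0.0, 0.0]
ft_force: [0.3, -0.5, -0.8]
width: 0.0117
```

>>> apply_moves --commands '[{"linear": [0,0,-0.015],"rot": [0,0,0],"grip": 1},{"linear": [0,0,-0.03],"rot": [0,0,0],"grip": 1},{"linear": [0,0,-0.03],"rot": [0,0,0],"grip": 1},{"linear": [0,0,-0.03],"rot": [0,0,0],"grip": 1}]'

```text
time: 7.2
ee_pos: [0.4629, -0.0583, 0.0737]
eef_rot: [1.0, 0.023, -0.0, -0.0]
ft_force: [-0.4, -0.6, -2.0]
width: 0.0119
```

>>> apply_moves --commands '[{"linear": [0,0,-0.004],"rot": [0,0,0],"grip": 1},{"linear": [0,0,-0.004],"rot": [0,0,0],"grip": 1},{"linear": [0,0,-0.004],"rot": [0,0,0],"grip": 1}]'

```text
time: 7.5
ee_pos: [0.4632, -0.0584, 0.0728]
eef_rot: [1.0, 0.023, 0.0, 0.0]
ft_force: [0.2, -0.2, 0.1]
width: 0.0116
```

>>> apply_moves --commands '[{"linear": [0,0,-0.004],"rot": [0,0,0],"grip": 1},{"linear": [0,0,-0.004],"rot": [0,0,0],"grip": 1},{"linear": [0,0,-0.004],"rot": [0,0,0],"grip": 1}]'

```text
time: 7.8
ee_pos: [0.4639, -0.0584, 0.0728]
eef_rot: [1.0, 0.023, 0.001, 0.0]
ft_force: [-3.3, -0.3, 13.2]
width: 0.0116
```

>>> apply_moves --commands '[{"linear": [0,0,0.019],"rot": [0,0,0],"grip": 1},{"linear": [0,0,0.038],"rot": [0,0,0],"grip": 1},{"linear": [0,0.006,0.038],"rot": [0,0,0],"grip": 1},{"linear": [0,0.006,0.038],"rot": [0,0,0],"grip": 1},{"linear": [0,0.006,0.038],"rot": [0,0,0],"grip": 1}]'

```text
time: 8.3
ee_pos: [0.4629, -0.0565, 0.0827]
eef_rot: [1.0, 0.023, -0.0, 0.0]
ft_force: [-0.4, 0.1, -2.0]
width: 0.0116
```

>>> apply_moves --commands '[{"linear": [0,-0.006,0],"rot": [0,0,0],"grip": 1},{"linear": [0,-0.012,0],"rot": [0,0,0],"grip": 1},{"linear": [0,-0.012,0],"rot": [0,0,0],"grip": 1},{"linear": [0,-0.012,0],"rot": [0,0,0],"grip": 1}]'

```text
time: 8.7
ee_pos: [0.4628, -0.06, 0.0827]
eef_rot: [1.0, 0.023, -0.0, -0.0]
ft_force: [-0.7, 0.9, -1.4]
width: 0.0114
```

>>> apply_moves --commands '[{"linear": [0,0.006,0],"rot": [0,0,0],"grip": 1},{"linear": [0.03,0.0074,0],"rot": [0,0,0],"grip": 1},{"linear": [0.06,0.0088,0],"rot": [0,0,0],"grip": 1},{"linear": [0.09,0.01,0],"rot": [0,0,0],"grip": 1},{"linear": [0.12,0.0115,0],"rot": [0,0,0],"grip": 1},{"linear": [0.15,0.013,0],"rot": [0,0,0],"grip": 1},{"linear": [0.173,0.014,0],"rot": [0,0,0],"grip": 1},{"linear": [0.173,0.014,0],"rot": [0,0,0],"grip": 1},{"linear": [0.173,0.014,0],"rot": [0,0,0],"grip": 1}]'

```text
time: 9.6
ee_pos: [0.5148, -0.0559, 0.0827]
eef_rot: [1.0, 0.023, -0.0, -0.0]
ft_force: [-0.3, 0.8, -0.9]
width: 0.0117
```

```bash
cat > st.py <<'E'
from fit import *
c=pickle.load(open("c0.pkl","rb"))
R=np.array([[np.cos(.046),np.sin(.046)],[-np.sin(.046),np.cos(.046)]])
for n,px in(("scene",(237,219)),("top",(269.3,183))):
    for z in(.04,.046): print(n,z,R@(atz(c[n],px,z)[:2]-[.5477,-.0544]))
for n,k in c.items():   # brightness/hue along slot line z=.046
    X=np.arange(-.03,.046,.003); q=proj(k,place(np.array([[x,0,.046] for x in X]),.5477,-.0544,.046)).astype(np.float32)
    print(n,[ (int(x*1000),*v) for x,v in zip(X,cv2.remap(k["frame"],q[:,:1].T,q[:,1:].T,cv2.INTER_LINEAR)[0].tolist())])
print(r.read_state()["ft_force"])
E
python3 st.py
```

```text
scene 0.04 [0.0068 0.0016]
scene 0.046 [0.0103 0.0008]
top 0.04 [ 0.0134 -0.0007]
top 0.046 [ 0.0124 -0.0006]
scene [(-30, 126, 125, 117), (-27, 125, 124, 117), (-24, 126, 125, 119), (-21, 126, 125, 119), (-18, 125, 125, 118), (-15, 126, 124, 117), (-12, 125, 123, 117), (-9, 127, 125, 119), (-6, 127, 126, 119), (-3, 126, 125, 118), (0, 117, 115, 110), (2, 104, 104, 100), (5, 138, 136, 132), (8, 193, 182, 167), (11, 209, 181, 143), (14, 174, 147, 106), (17, 132, 118, 96), (20, 142, 121, 90), (23, 189, 143, 71), (26, 175, 128, 58), (29, 131, 98, 45), (32, 116, 88, 43), (35, 105, 81, 45), (38, 81, 69, 54), (41, 62, 66, 78), (44, 53, 82, 125)]
top [(-30, 126, 121, 112), (-27, 126, 121, 112), (-24, 125, 121, 112), (-21, 125, 121, 112), (-18, 124, 120, 113), (-15, 123, 118, 111), (-12, 117, 112, 104), (-9, 104, 99, 89), (-6, 92, 86, 74), (-3, 86, 79, 66), (0, 85, 78, 66), (2, 88, 81, 70), (5, 102, 97, 88), (8, 128, 122, 116), (11, 151, 142, 133), (14, 163, 146, 124), (17, 159, 137, 101), (20, 144, 123, 89), (23, 139, 120, 89), (26, 147, 124, 84), (29, 138, 115, 74), (32, 111, 94, 67), (35, 88, 78, 65), (38, 81, 75, 71), (41, 78, 79, 92), (44, 78, 88, 116)]
[-0.3224  0.8187 -0.8535]
```

>>> apply_moves --commands '[{"linear": [0.015,0.0007,0],"rot": [0,0,0],"grip": 1},{"linear": [0.03,0.0014,0],"rot": [0,0,0],"grip": 1},{"linear": [0.045,0.002,0],"rot": [0,0,0],"grip": 1},{"linear": [0.06,0.0028,0],"rot": [0,0,0],"grip": 1},{"linear": [0.06,0.0028,0],"rot": [0,0,0],"grip": 1},{"linear": [0.06,0.0028,0],"rot": [0,0,0],"grip": 1}]'

```text
time: 10.2
ee_pos: [0.5329, -0.055, 0.0828]
eef_rot: [1.0, 0.023, -0.0, -0.0]
ft_force: [0.5, 0.4, 0.2]
width: 0.0115
```

>>> apply_moves --commands '[{"linear": [0.005,0.0002,0],"rot": [0,0,0],"grip": 1},{"linear": [0.01,0.0005,0],"rot": [0,0,0],"grip": 1},{"linear": [0.01,0.0005,0],"rot": [0,0,0],"grip": 1},{"linear": [0.01,0.0005,0],"rot": [0,0,0],"grip": 1}]'

```text
time: 10.6
ee_pos: [0.5359, -0.055, 0.0829]
eef_rot: [1.0, 0.023, -0.0, 0.0]
ft_force: [-0.5, 0.3, -1.5]
width: 0.0114
```

>>> apply_moves --commands '[{"linear": [0.005,0.0002,0],"rot": [0,0,0],"grip": 1},{"linear": [0.005,0.0002,0],"rot": [0,0,0],"grip": 1},{"linear": [0.005,0.0002,0],"rot": [0,0,0],"grip": 1}]'

```text
time: 10.9
ee_pos: [0.5375, -0.0549, 0.0829]
eef_rot: [1.0, 0.023, 0.0, 0.0]
ft_force: [-0.6, 0.2, -0.1]
width: 0.0115
```

>>> apply_moves --commands '[{"linear": [0.005,0.0002,0],"rot": [0,0,0],"grip": 1},{"linear": [0.005,0.0002,0],"rot": [0,0,0],"grip": 1},{"linear": [0.005,0.0002,0],"rot": [0,0,0],"grip": 1}]'

```text
time: 11.2
ee_pos: [0.5389, -0.0548, 0.0829]
eef_rot: [1.0, 0.023, 0.0, 0.0]
ft_force: [-0.2, -0.1, -1.1]
width: 0.0116
```

>>> apply_moves --commands '[{"linear": [0.004,0.0002,0],"rot": [0,0,0],"grip": 1},{"linear": [0.004,0.0002,0],"rot": [0,0,0],"grip": 1},{"linear": [0.004,0.0002,0],"rot": [0,0,0],"grip": 1}]'

```text
time: 11.5
ee_pos: [0.5401, -0.0547, 0.0829]
eef_rot: [1.0, 0.023, -0.0, 0.0]
ft_force: [-0.3, 0.8, -1.3]
width: 0.0118
```

>>> apply_moves --commands '[{"linear": [0.004,0.0002,0],"rot": [0,0,0],"grip": 1},{"linear": [0.004,0.0002,0],"rot": [0,0,0],"grip": 1},{"linear": [0.004,0.0002,0],"rot": [0,0,0],"grip": 1}]'

```text
time: 11.8
ee_pos: [0.5413, -0.0547, 0.0829]
eef_rot: [1.0, 0.023, 0.0, 0.0]
ft_force: [0.3, 0.5, -0.7]
width: 0.0114
```

>>> apply_moves --commands '[{"linear": [0.003,0.0001,0],"rot": [0,0,0],"grip": 1},{"linear": [0.003,0.0001,0],"rot": [0,0,0],"grip": 1},{"linear": [0.003,0.0001,0],"rot": [0,0,0],"grip": 1}]'

```text
time: 12.1
ee_pos: [0.5422, -0.0547, 0.0829]
eef_rot: [1.0, 0.023, 0.0, 0.0]
ft_force: [-0.3, 0.1, -0.5]
width: 0.0116
```

>>> apply_moves --commands '[{"linear": [0.003,0.0001,0],"rot": [0,0,0],"grip": 1},{"linear": [0.003,0.0001,0],"rot": [0,0,0],"grip": 1},{"linear": [0.003,0.0001,0],"rot": [0,0,0],"grip": 1}]'

```text
time: 12.4
ee_pos: [0.5431, -0.0546, 0.0829]
eef_rot: [1.0, 0.023, 0.0, 0.0]
ft_force: [-0.8, 0.3, -2.1]
width: 0.0114
```

>>> apply_moves --commands '[{"linear": [0.003,0.0001,0],"rot": [0,0,0],"grip": 1},{"linear": [0.003,0.0001,0],"rot": [0,0,0],"grip": 1},{"linear": [0.003,0.0001,0],"rot": [0,0,0],"grip": 1}]'

```text
time: 12.7
ee_pos: [0.544, -0.0546, 0.0828]
eef_rot: [1.0, 0.023, -0.0, 0.0]
ft_force: [-0.6, 0.2, -0.8]
width: 0.0116
```

>>> apply_moves --commands '[{"linear": [0.003,0.0001,0],"rot": [0,0,0],"grip": 1},{"linear": [0.003,0.0001,0],"rot": [0,0,0],"grip": 1},{"linear": [0.003,0.0001,0],"rot": [0,0,0],"grip": 1}]'

```text
time: 13.0
ee_pos: [0.5445, -0.0546, 0.0827]
eef_rot: [1.0, 0.023, -0.0, 0.0]
ft_force: [-3.5, -0.5, 0.8]
width: 0.0115
```

>>> apply_moves --commands '[{"linear": [0.002,0.0001,0],"rot": [0,0,0],"grip": 1},{"linear": [0.004,0.0002,0],"rot": [0,0,0],"grip": 1},{"linear": [0.004,0.0002,0],"rot": [0,0,0],"grip": 1},{"linear": [0.004,0.0002,0],"rot": [0,0,0],"grip": 1}]'

```text
time: 13.4
ee_pos: [0.546, -0.0546, 0.0828]
eef_rot: [1.0, 0.023, -0.0, 0.0]
ft_force: [-4.6, -0.8, 0.4]
width: 0.0112
```

>>> apply_moves --commands '[{"linear": [0,0,0],"rot": [0,0,0],"grip": 1},{"linear": [0,0,-0.005],"rot": [0,0,0],"grip": 1},{"linear": [0,0,-0.01],"rot": [0,0,0],"grip": 1},{"linear": [0,0,-0.015],"rot": [0,0,0],"grip": 1},{"linear": [0,0,-0.015],"rot": [0,0,0],"grip": 1},{"linear": [0,0,-0.015],"rot": [0,0,0],"grip": 1}]'

```text
time: 14.0
ee_pos: [0.5463, -0.0546, 0.0787]
eef_rot: [1.0, 0.023, 0.0, 0.0]
ft_force: [-4.9, -0.7, 4.4]
width: 0.0116
```

>>> apply_moves --commands '[{"linear": [0,0,-0.005],"rot": [0,0,0],"grip": 1},{"linear": [0,0,-0.01],"rot": [0,0,0],"grip": 1},{"linear": [0,0,-0.013],"rot": [0,0,0],"grip": 1},{"linear": [0,0,-0.013],"rot": [0,0,0],"grip": 1},{"linear": [0,0,-0.013],"rot": [0,0,0],"grip": 1}]'

```text
time: 14.5
ee_pos: [0.5464, -0.0546, 0.0751]
eef_rot: [1.0, 0.023, 0.0, 0.0]
ft_force: [-6.0, 0.1, 7.3]
width: 0.0111
```

>>> apply_moves --commands '[{"linear": [-0.002,0,-0.002],"rot": [0,0,0],"grip": 1},{"linear": [-0.002,0,-0.0035],"rot": [0,0,0],"grip": 1},{"linear": [-0.002,0,-0.0035],"rot": [0,0,0],"grip": 1},{"linear": [-0.002,0,-0.0035],"rot": [0,0,0],"grip": 1}]'

```text
time: 14.9
ee_pos: [0.5462, -0.0547, 0.0744]
eef_rot: [1.0, 0.023, 0.001, 0.0]
ft_force: [-5.9, 0.4, 9.4]
width: 0.0115
```

>>> apply_moves --commands '[{"linear": [0,0,0],"rot": [0,0,0.04],"grip": 1},{"linear": [0,0,0],"rot": [0,0,0.08],"grip": 1},{"linear": [0,0,0],"rot": [0,0,0.12],"grip": 1},{"linear": [0,0,0],"rot": [0,0,0.12],"grip": 1},{"linear": [0,0,0],"rot": [0,0,0.12],"grip": 1}]'

```text
time: 15.4
ee_pos: [0.5468, -0.0553, 0.0746]
eef_rot: [0.978, 0.209, 0.001, 0.001]
ft_force: [-3.3, -2.0, 7.7]
width: 0.0115
```

>>> apply_moves --commands '[{"linear": [0,0,0],"rot": [0,0,0.04],"grip": 1},{"linear": [0,0,0],"rot": [0,0,0.08],"grip": 1},{"linear": [0,0,0],"rot": [0,0,0.12],"grip": 1},{"linear": [0,0,0],"rot": [0,0,0.16],"grip": 1},{"linear": [0,0,0],"rot": [0,0,0.16],"grip": 1},{"linear": [0,0,0],"rot": [0,0,0.16],"grip": 1}]'

```text
time: 16.0
ee_pos: [0.547, -0.0554, 0.0746]
eef_rot: [0.895, 0.446, 0.001, 0.001]
ft_force: [-2.6, -1.9, 7.9]
width: 0.0117
```

>>> apply_moves --commands '[{"linear": [0.001,0,0],"rot": [0,0,0.04],"grip": 1},{"linear": [0.001,0,0],"rot": [0,0,0.08],"grip": 1},{"linear": [0.001,0,0],"rot": [0,0,0.12],"grip": 1},{"linear": [0.001,0,0],"rot": [0,0,0.16],"grip": 1},{"linear": [0.001,0,0],"rot": [0,0,0.2],"grip": 1},{"linear": [0.001,0,0],"rot": [0,0,0.22],"grip": 1},{"linear": [0.001,0,0],"rot": [0,0,0.22],"grip": 1},{"linear": [0.001,0,0],"rot": [0,0,0.22],"grip": 1}]'

```text
time: 16.8
ee_pos: [0.5472, -0.0554, 0.0746]
eef_rot: [0.691, 0.723, 0.001, 0.001]
ft_force: [-2.9, -1.7, 7.7]
width: 0.012
```

```bash
python3 look.py g4.png 233 200 268 200
```

```text
{'time': 16.9, 'joint_positions': array([ 0.59419133,  0.37767748, -0.68087476,  1.79887186,  0.27123687,
        1.05658815, -0.1418161 ]), 'joint_vel': array([-0.00296757,  0.00042109,  0.00111539, -0.00048324,  0.00015845,
        0.00175027, -0.00099132]), 'joint_torque': array([-1.48704696e+00, -4.88797045e+01, -9.12974328e+00, -3.18441081e+01,
       -6.66393600e-01, -1.20860115e+00, -4.99794813e-03]), 'ee_pos': array([ 0.54724912, -0.0553735 ,  0.07459423]), 'eef_rot': array([0.69116038, 0.72269948, 0.00073051, 0.00150317]), 'ft_force': array([-1.66568049, -2.47730946,  8.4248927 ]), 'torque': array([-0.6187254 ,  0.69495289,  0.0470356 ]), 'width': 0.011799279245353664}
```

View pics/g4.png

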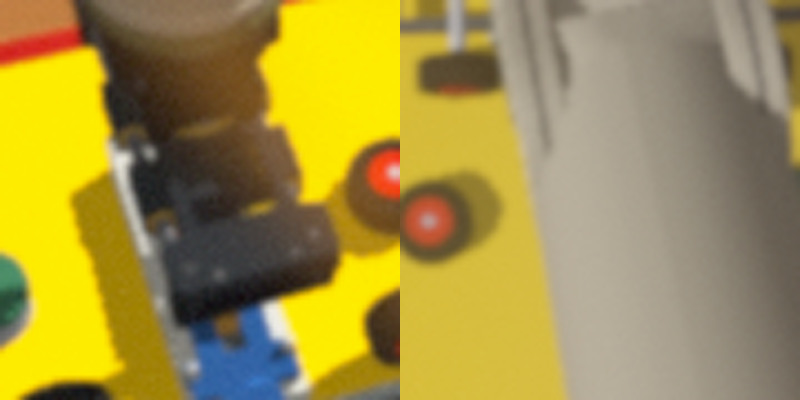

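>>> apply_moves --commands '[{"linear": [0.0027,-0.003,0],"rot": [0,0,0],"grip": 1},{"linear": [0.0027,-0.003,0],"rot": [0,0,0],"grip": 1},{"linear": [0.0027,-0.003,0],"rot": [0,0,0],"grip": 1},{"linear": [0.0027,-0.003,0],"rot": [0,0,0],"grip": 1}]'

```text
time: 17.3
ee_pos: [0.5475, -0.0555, 0.0744]
eef_rot: [0.691, 0.723, 0.001, 0.001]
ft_force: [-5.3, -0.1, 9.6]
width: 0.0119
```

```bash
python3 -c "
from bench import r
for i in range(4):
    r.camera('scene'); s=r.read_state(); print(s['ee_pos'],s['ft_force'],s['torque'])"
```

```text
[ 0.54748714 -0.0555553   0.07445276] [-4.86563958 -0.72251304  9.0664563 ] [-0.11282945  1.27738566  0.07605021]
[ 0.54747168 -0.05556454  0.07442109] [-4.26569519 -1.23736343  9.55008137] [-0.0558997   1.2028422   0.02461149]
[ 0.54749758 -0.05553179  0.07444847] [-5.71837481 -0.65540395  9.61625515] [-0.14138518  1.25488826  0.00292307]
[ 0.54750204 -0.05555883  0.07445979] [-5.28640154 -0.09259884  8.58738548] [-0.16989205  1.26566192  0.02013912]
```

>>> apply_moves --commands '[{"linear": [0,0,0.004],"rot": [0,0,0],"grip": 1},{"linear": [0,0,0.007],"rot": [0,0,0],"grip": 1},{"linear": [0,0,0.007],"rot": [0,0,0],"grip": 1},{"linear": [0,0,0.007],"rot": [0,0,0],"grip": 1}]'

```text
time: 17.9
ee_pos: [0.5474, -0.0555, 0.0762]
eef_rot: [0.691, 0.723, 0.001, 0.001]
ft_force: [-4.2, -0.3, 7.0]
width: 0.012
```

```bash
python3 -c "
from bench import r
for i in range(3):
    r.camera('scene'); s=r.read_state(); print(s['ee_pos'],s['ft_force'],s['torque'])"
```

```text
[ 0.54738577 -0.05551233  0.07621571] [-3.40558778 -0.5890318   8.09626357] [-0.11197235  0.89076715 -0.01911499]
[ 0.54738081 -0.05552642  0.07622712] [-4.06909452 -0.31008926  8.15556851] [-0.15718585  0.89987306  0.02322694]
[ 0.54738731 -0.05553269  0.07623277] [-3.59494313 -0.26597449  5.85578137] [-0.14882481  0.88604093  0.01136484]
```

>>> apply_moves --commands '[{"linear": [0,0,0.003],"rot": [0,0,0],"grip": 1},{"linear": [0,0,0.003],"rot": [0,0,0],"grip": 1},{"linear": [0,0,0.003],"rot": [0,0,0],"grip": 1}]'

```text
time: 18.35
ee_pos: [0.547, -0.0555, 0.0764]
eef_rot: [0.691, 0.723, 0.0, 0.0]
ft_force: [-0.5, -1.0, -0.7]
width: 0.0118
```

```bash
python3 -c "
from bench import r
for i in range(3):
    r.camera('scene'); s=r.read_state(); print(s['ee_pos'],s['ft_force'],s['torque'])"
```

```text
[ 0.54698089 -0.05548185  0.0764223 ] [ 0.46693141 -0.41513779 -0.75217281] [-0.19437812 -0.06064656  0.0085003 ]
[ 0.54697364 -0.05552431  0.07646474] [ 0.84289959 -1.51935056 -0.84756712] [-0.23011426 -0.10670414  0.03915261]
[ 0.54698053 -0.05549861  0.07645951] [ 0.68399578 -0.3988291  -1.08864992] [-0.19381452 -0.19739068  0.02585041]
```

>>> apply_moves --commands '[{"linear": [0.002,0,0],"rot": [0,0,0],"grip": 1},{"linear": [0.002,0,0],"rot": [0,0,0],"grip": 1},{"linear": [0.002,0,0],"rot": [0,0,0],"grip": 1}]'

```text
time: 18.8
ee_pos: [0.5471, -0.0555, 0.0764]
eef_rot: [0.691, 0.723, -0.0, -0.0]
ft_force: [-1.6, -0.5, 1.3]
width: 0.0121
```

```bash
cat > f.py <<'E'
from bench import r
import numpy as np
A=[]
for i in range(4):
    r.camera('scene'); s=r.read_state(); A.append(np.r_[s['ee_pos'],s['ft_force'],s['torque']])
print(np.mean(A,0).round(5).tolist(),s['time'])
E
python3 f.py
```

```text
[0.54714, -0.05548, 0.07642, -1.56055, -1.1112, 1.08103, -0.23535, 0.4056, 0.01637] 19.0
```

>>> apply_moves --commands '[{"linear": [0.002,0,0],"rot": [0,0,0],"grip": 1},{"linear": [0.002,0,0],"rot": [0,0,0],"grip": 1},{"linear": [0.002,0,0],"rot": [0,0,0],"grip": 1}]'

```text
time: 19.3
ee_pos: [0.5474, -0.0555, 0.0764]
eef_rot: [0.691, 0.723, -0.0, -0.0]
ft_force: [-5.5, -0.6, 4.7]
width: 0.0116
```

```bash
python3 f.py
```

```text
[0.54744, -0.05548, 0.07642, -5.39349, -1.16819, 4.32381, -0.25375, 1.20066, -0.02564] 19.5
```

>>> apply_moves --commands '[{"linear": [0.0017,0,0],"rot": [0,0,0],"grip": 1},{"linear": [0.0017,0,0],"rot": [0,0,0],"grip": 1},{"linear": [0.0017,0,0],"rot": [0,0,0],"grip": 1}]'

```text
time: 19.8
ee_pos: [0.5477, -0.0555, 0.0764]
eef_rot: [0.691, 0.723, -0.001, -0.0]
ft_force: [-6.3, 0.1, 5.5]
width: 0.0116
```

```bash
python3 f.py
```

```text
[0.54768, -0.05548, 0.07639, -6.19371, -1.22286, 5.4311, -0.27216, 1.58331, 0.00276] 20.0
```

>>> apply_moves --commands '[{"linear": [-0.002,0,0],"rot": [0,0,0],"grip": 1},{"linear": [-0.002,0,0],"rot": [0,0,0],"grip": 1},{"linear": [-0.002,0,0],"rot": [0,0,0],"grip": 1}]'

```text
time: 20.3
ee_pos: [0.5475, -0.0555, 0.0764]
eef_rot: [0.691, 0.723, -0.0, -0.0]
ft_force: [-5.5, -0.3, 4.8]
width: 0.0116
```

```bash
python3 f.py
```

```text
[0.54751, -0.05548, 0.07641, -5.37047, -0.73613, 4.22138, -0.25837, 1.22759, 0.00941] 20.5
```

>>> apply_moves --commands '[{"linear": [0.002,0,0],"rot": [0,0,0],"grip": 1},{"linear": [0.0035,0,0],"rot": [0,0,0],"grip": 1},{"linear": [0.0035,0,0],"rot": [0,0,0],"grip": 1},{"linear": [0.0035,0,0],"rot": [0,0,0],"grip": 1}]'

```text
time: 20.9
ee_pos: [0.548, -0.0555, 0.0764]
eef_rot: [0.691, 0.723, -0.001, -0.001]
ft_force: [-8.0, -1.5, 7.2]
width: 0.0119
```

```bash
python3 f.py
```

```text
[0.54801, -0.05546, 0.07636, -7.5432, -0.95905, 7.00919, -0.25256, 1.95771, -0.0023] 21.1
```

>>> apply_moves --commands '[{"linear": [-0.0025,0,0.001],"rot": [0,0,0],"grip": 1},{"linear": [-0.0025,0,0.001],"rot": [0,0,0],"grip": 1},{"linear": [-0.0025,0,0.001],"rot": [0,0,0],"grip": 0.2},{"linear": [-0.0025,0,0.001],"rot": [0,0,0],"grip": 0.2},{"linear": [-0.0025,0,0.001],"rot": [0,0,0],"grip": 0.2},{"linear": [-0.0025,0,0.001],"rot": [0,0,0],"grip": 0.2}]'

```text
time: 21.7
ee_pos: [0.5485, -0.0553, 0.0769]
eef_rot: [0.691, 0.723, 0.0, 0.0]
ft_force: [-0.0, -0.2, 0.1]
width: 0.0321
```

```bash
python3 f.py
```

```text
[0.54825, -0.05537, 0.07681, 0.09645, -0.454, -0.06102, 0.00147, -0.08091, 0.01942] 21.9
```

>>> apply_moves --commands '[{"linear": [0,0,0.05],"rot": [0,0,0],"grip": 0.2},{"linear": [0,0,0.15],"rot": [0,0,0],"grip": 0.2},{"linear": [0,0,0.3],"rot": [0,0,0],"grip": 0.2},{"linear": [0,0,0.4],"rot": [0,0,0],"grip": 0.2},{"linear": [0,-0.4,0.4],"rot": [0,0,0],"grip": 0.2},{"linear": [0,-0.8,0.4],"rot": [0,0,0],"grip": 0.2},{"linear": [0,-0.8,0.4],"rot": [0,0,0],"grip": 0.2},{"linear": [0,-0.8,0.4],"rot": [0,0,0],"grip": 0.2},{"linear": [0,-0.8,0.4],"rot": [0,0,0],"grip": 0.2},{"linear": [0,-0.8,0.4],"rot": [0,0,0],"grip": 0.2}]'

```text
time: 22.9
ee_pos: [0.546, -0.3028, 0.197]
eef_rot: [0.694, 0.72, -0.001, 0.001]
ft_force: [0.4, 0.8, -0.4]
width: 0.0349
```

```bash
cat > chk.py <<'E'
from fit import *
cs={n:r.camera(n) for n in("scene","top")}; pickle.dump(cs,open("c1.pkl","wb"))
vs=[]
g=np.array([[.547,-.0553,.076]]); out=[]
for n,c in cs.items():
    q=proj(c,g)[0].astype(int); x,y=q
    h=cv2.cvtColor(c["frame"],cv2.COLOR_RGB2HSV); m=cv2.inRange(h,(7,150,100),(21,255,255))
    m[:y-16]=0;m[y+16:]=0;m[:,:x-16]=0;m[:,x+16:]=0
    k,l,st,ce=cv2.connectedComponentsWithStats(m); i=1+np.argmax(st[1:,4]); print(n,q,st[i])
    roi=(x-18,y-18,36,36); mm=soften(crop((l==i).astype(np.uint8),roi)); vs.append((c,mm,roi,np.ones_like(mm)))
    out.append(cv2.resize(c["frame"][y-30:y+30,x-30:x+30],(400,400),interpolation=cv2.INTER_CUBIC))
cv2.imwrite("pics/end.png",np.hstack(out)[:,:,::-1])
W=lambda p:box(-.017,.017,.006,.0615+p[3],.0915+p[3])
print(fit(vs,W,[.547,-.0553,1.6,0],[.005,.005,.2,.003]))
for v in vs: print("one",fit([v],lambda p:box(-.017,.017,.006,.0615,.0915),[.547,-.0553,1.6],[.005,.005,.2]))
E
python3 chk.py
```

```text
scene [234 208] [228 202  14  12 139]
top [269 186] [264 184  12   5  43]
(array([ 0.5469, -0.0541,  1.5422,  0.0018]), np.float64(37.28825378417969))
one (array([ 0.5455, -0.054 ,  1.4335]), np.float64(19.865854263305664))
one (array([ 0.5477, -0.0542,  1.5803]), np.float64(14.644908905029297))
```

View pics/end.png

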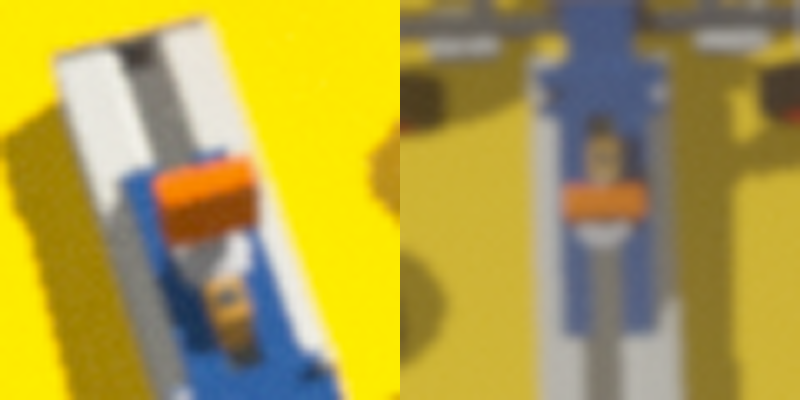

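```bash
python3 -c "
from bench import r
print(r.close_job()); print(r.read_state()['time'])"
```

```text
the job is handed in; nothing more can be done
None
the job is handed in; nothing more can be done
```

I clamped the frame and handed the job in at about 23 s of the 72 s. The robot reported no verdict, so the result rests on my own checks.

**What I did:**
- I gripped the orange bolt in its stand, dropped its head into the slot entry and touched the slot floor to set the height.
- I slid it along the slot until the plunger was felt at about 3.5 N, and on until it was partly pushed in.
- I pressed it down with about 9 N of spring force and turned it 90°.
- I raised it until the lips carried the load, let go and moved the arm clear.

**Last checks:**
- **Position:** the final picture shows the bolt upright, with its wing across the slot (fitted yaw 1.54 rad, wanted about 1.62). The collar is against the brass stop.
- **Lock:** with the lips carrying the load, the vertical force fell to about zero at a bolt height of about 76 mm. That matches the shoe held about 5 mm down.
- **Plunger:** two estimates from the pictures put it about 2 to 3 mm pushed in, against its 2.5 mm travel, with about 1 mm of uncertainty.
- **Forces:** the largest sideways force I read at the wrist was 8 N, below the 10 N limit on the stop. The largest downward force was about 13 N, from touching the slot floor.

**Unsure or in disagreement:**
- The force on the plunger after letting go could not be measured directly. Friction made the force readings before release ambiguous.
- The two cameras differ by about 2 mm on where the bolt stands along the slot, and by 0.15 rad on its turn.
- I did not re-measure the screw, tyre, tin and cup at the end, but the arm never came near them.

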